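# Slide a round insert into the microscope stage

### The job

Slide the round metal insert across the black stage plate into the plate's round recess, so that it drops fully home and lies flat and flush with the plate. Push it along the plate rather than lifting it clear, and leave the square insert, the oil bottle and the slide box where they are.

Things in the scene. Friction and masses are not known exactly. Their poses are not given: they have to be found in the camera images.
- insert_center (a point): Centre, half-way up, of the loose round insert: a plain bright aluminium disc, 84 mm across, 6 mm thick, about 90 g, with a black 26 mm window marked in the middle of its top (no hole). It starts flat on the black stage plate beside the recess. Too wide for most grippers: push it by its rim. Its z axis points up.
- recess (a point): Centre of the mouth of the round recess, level with the stage plate's top. The recess is 88 mm across, 6 mm deep, with upright walls and a flat yellow floor with a black 26 mm spot, so the seated insert's centre lies 3 mm below this point. An insert pushed over it tips in leading edge first, and falls flat once wholly over it.
- stage: The fixed stage: a level black plate, 260 mm (its x) by 170 mm (its y), its top 40 mm above the bench, on a grey and white stand; nothing rises above the plate. Origin on the bench under the plate's centre; the recess lies 72 mm from the centre towards -x, the insert starts on the +x half.
- square_insert: Bystander: loose square aluminium plate, 76 x 76 x 6 mm, lying on the bench beside the stage; origin at the centre of its underside.
- oil_bottle: Bystander: loose small amber bottle with a black cap, 32 mm across and 62 mm tall, standing on the bench beside the stage; origin at the centre of its underside.
- slide_box: Bystander: loose blue box with a white lid, 87 x 57 x 32 mm, lying on the bench beside the stage; origin at the centre of its underside.
There are look-alikes about, which are no part of the job. What is shaped like the part that bears insert_center but yellow is not meant.

How it is judged:
At the end, for the whole second after the job is handed in: The round insert lies at rest in the round recess: its centre within 5 mm of the recess's axis, its top within 1.5 mm of flush with the plate, tilted less than 0.03 rad, right side up (horizontal distance between insert_center and recess below 0.005 m and z of insert_center in the frame of recess between -0.0045 and -0.0015 m and angle between insert_center's own z axis and vertical below 0.03 rad and linear speed of insert below 0.01 m/s); the robot touches nothing.
It fails at once if the insert is lifted clear of the plate (its centre more than 25 mm above the deck) (z of insert_center in the frame of recess above 0.025 m).
It fails at once if the square insert, oil bottle or slide box is moved by more than 15 mm (distance of any of square_insert, oil_bottle, slide_box from where it was at the start of the episode above 0.015 m).
It also fails if it takes over 35 s, if anything falls off the work surface, if the arm or the gripper's body presses on something with over 40 N, if the wrist force passes 120 N, or if a joint passes its speed limit or range.

### The arm

A 6-joint arm with a two-finger parallel gripper is mounted at the origin on the work surface. World frame = base frame: x ahead of the robot, y to its left, z up, the work surface at z = 0. Lengths are in m, angles in rad, forces in N, time in s.
With the tool pointing down it reaches from about 0.25 to 0.725 m from the base axis. Payload 4 kg.
Tool frame: the origin (TCP) lies on the centre line of the jaws, within the pads' length; the fingertips stand tip_reach ahead of it and the grasp point (between the pads) lies 5 mm behind it (tip_reach is the distance from the TCP to the fingertips, in m); z points along the fingers, y is the direction in which the jaws open and shut (so a half turn about z gives the same grasp; the last joint's range is limited). The gripper opens to 85 mm and grips with 20 to 120 N. Pads are 22 mm wide; open, the fingers measure 114 mm over their backs; the gripper's body (76 mm by 85 mm) begins 54 mm behind the grasp point. The pads swing forward as they close: fully open they stand 13 mm farther back than shut.
Start: joints at [1.314, 0.241, 0.005, 1.335, 0, 1.571], TCP at [0.127, 0.484, 0.22] pointing down, gripper open.
Joint ranges: [-2.72, 2.72], [-1.05, 1.87], [-1.09, 1.28], [-1.99, 2.15], [-1.42, 1.44], [-3.14, 3.14]. Speed limits (rad/s): [2.79, 2.79, 3.14, 3.14, 3.14, 3.14].

### API

Orientations are given as a unit quaternion [x, y, z, w].
In Python, from workcell import * gives the robot as it stands.
- The arm moves only by the tool arm_command, never from a script. Its arguments are lists of equal length, an entry for each row: "translation": the shift along the tool's x, y, z in cm, a list of three; "turn": the turn about the tool's z in rad; "hand": the closure, from 0 (fully open) to 1 (shut). In form: {"translation": [[x, y, z], ...], "turn": [turn, ...], "hand": [hand, ...]}. A call has 1 to 5 rows; each row is the pose to reach, as a shift and turn from the pose commanded when the call began, along the tool's axes at that moment; what a row does not reach only later rows make up. A row lasts 1/12 s, in which the tool goes at most 41.7 mm and 7.16 degrees, less where a joint would pass 70% of its speed; a pose out of reach is approached as far as the arm can. A call with a gripper value outside its range is refused whole. The fingers move at their own pace and stop on an object; the grip force is fixed at half the most. Time passes only in rows, so rows that repeat a pose let the fingers close. It gives the time, the measured TCP pose, the force and the opening at its end, in the units of the state.
- get_obs(): the state, without advancing time (a new reading comes with each control period).
- camera(name): name is "scene" or "top" or "wrist"; returns (picture, depth): 384x512x3 uint8, red, green, blue; 384x512 float32, m along the optical axis (not along the pixel's ray), 0 where there is no reading.
- camera_info(name): a dict with "mtx" (3x3 intrinsics, pixels), "world_to_cam" (4x4, takes a point from world to camera coordinates). Camera axes: x right, y down, z forward; pixel columns grow to the right and rows downward; lengths in m; the calibration is good to about 2 mm. A picture is of the moment at which its call begins: read the wrist's pose just before it. camera_info takes no time and is no camera call; for the wrist camera it gives the pose at the moment of the call.
- job_done(): hands the job in, once; it reports no verdict.
Trained networks look in the newest picture that a camera, given by its name, has taken for a name from the list of things; names that differ only in an ending like _2 or _b are one class to them, and where a whole thing is asked for, a point or a joint stands for the part that bears it (a point fixed in the world has none). Each returns a list of dicts, best first, with "conf" (0 to 1); they miss things now and then, are a little off and sometimes report something else, mostly with a low value. They report only what shows in the picture. A call takes as long as a camera call. They do not tell look-alikes from the thing itself.
- search_frame(camera, name): "location" ([row, column] in pixels, amid what is visible of it).
- spot_point(camera, name): "location" ([row, column] in pixels: a listed point, or the origin of a listed thing).
The state is a dict: "clock": time; "joint_pos": joint angles; "joint_vel": joint speeds; "tau": joint torques, N m; "eef_pos": TCP position; "tool_rot": TCP orientation; "ft_force": force on the tool from outside, world axes, zero at the start; "ft_torque": the same for the moment, N m; "grip_width": finger opening in m.
Only numpy, scipy, OpenCV 4.12 (cv2) and the standard library are available. Lean on these libraries where they do the work, as an engineer would, in place of code of your own. Each camera call takes 0.05 s, during which the arm holds its last target. There are 200 camera calls.

## Working session

There is one attempt and no reset: what is moved stays moved. The work goes in short steps, Python scripts to look and compute and a tool call to move; the robot and the scene stay as the last step left them, time stands still between calls to the robot, and variables do not carry over. Pictures are saved under pics/ and viewed, about 8 in all and at most 12, crops included, and the job is handed in when it is done.

Besides the shell and the picture viewer there is one more tool, called after "Request:" in YAML: its name, and indented under it one key for each argument. arm_command: Moves the arm, as the interface text tells. Its arguments: {"type":"object","properties":{"translation":{"type":"array","items":{"type":"array","items":{"type":"number"}}},"turn":{"type":"array","items":{"type":"number"}},"hand":{"type":"array","items":{"type":"number"}}},"required":["translation","turn","hand"]}

```bash
mkdir -p pics; cat > h.py <<'E'
from workcell import *
import numpy as np, cv2
def w(name,rc,z,info=None):
    i=info or camera_info(name);K=np.array(i["mtx"]);T=np.array(i["world_to_cam"])
    R=T[:3,:3];c=-R.T@T[:3,3]
    d=R.T@np.linalg.inv(K)@np.array([rc[1],rc[0],1.])
    return c+d*(z-c[2])/d[2]
E
python3 - <<'E'
from h import *
print(get_obs())
for n in ("top","scene"):
    p,d=camera(n); cv2.imwrite(f"pics/{n}0.png",p[...,::-1])
    for t,z in (("insert_center",.043),("recess",.04),("stage",.0),("square_insert",0),("oil_bottle",0),("slide_box",0)):
        for r in spot_point(n,t)[:3]: print(n,t,r,w(n,r["location"],z).round(4))
E
```

```text
{'clock': 0.0, 'joint_pos': array([ 1.31399864e+00,  2.41430518e-01,  3.70696732e-03,  1.33522310e+00,
       -2.52198535e-05,  1.57081701e+00]), 'joint_vel': array([-1.24210168e-03,  1.46701991e-03,  6.67784630e-04, -8.08487774e-05,
        1.34924638e-03, -1.23910345e-03]), 'tau': array([ 1.98057032e-04, -3.72315967e+01,  2.52408421e+01,  1.71093555e-02,
        3.28610747e-05,  4.35938134e-06]), 'eef_pos': array([0.12682859, 0.48294952, 0.21909766]), 'tool_rot': array([ 1.28056501e-01,  9.91766291e-01, -1.06792803e-03, -1.25153464e-04]), 'ft_force': array([-0.30912907, -0.30588947, -0.06719089]), 'ft_torque': array([-0.00541712, -0.01620895, -0.00687847]), 'grip_width': 0.08509165622321371}
top insert_center {'location': [203.8, 286.2], 'conf': 0.78} [ 0.5171 -0.061   0.043 ]
top insert_center {'location': [288.8, 282.4], 'conf': 0.62} [ 0.3585 -0.0564  0.043 ]
top insert_center {'location': [278.0, 352.5], 'conf': 0.6} [ 0.3814 -0.1859  0.043 ]
top recess {'location': [135.1, 244.0], 'conf': 0.86} [0.6496 0.0227 0.04  ]
top stage {'location': [171.7, 258.7], 'conf': 0.67} [ 0.584
[... 502 characters left out ...]
87 -0.2108  0.043 ]
scene insert_center {'location': [192.1, 158.0], 'conf': 0.86} [ 0.3849 -0.0856  0.043 ]
scene insert_center {'location': [204.7, 229.7], 'conf': 0.74} [ 0.5204 -0.058   0.043 ]
scene recess {'location': [196.8, 311.0], 'conf': 0.77} [0.6381 0.0279 0.04  ]
scene stage {'location': [211.5, 269.9], 'conf': 0.93} [5.704e-01 5.000e-04 0.000e+00]
scene square_insert {'location': [160.9, 257.4], 'conf': 0.96} [0.4734 0.1396 0.    ]
scene oil_bottle {'location': [275.6, 304.8], 'conf': 0.75} [ 0.6832 -0.11    0.    ]
scene oil_bottle {'location': [201.5, 314.5], 'conf': 0.23} [0.6347 0.0643 0.    ]
scene slide_box {'location': [175.2, 319.3], 'conf': 0.66} [0.6141 0.1488 0.    ]
```

View pics/top0.png

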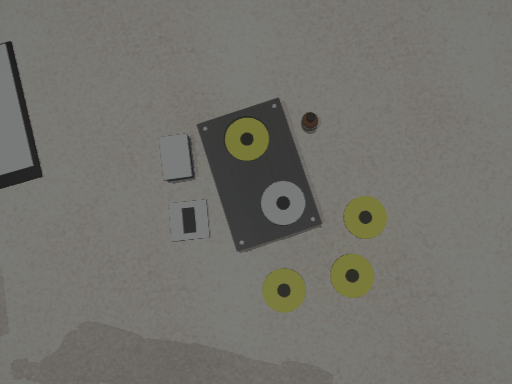

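View pics/scene0.png

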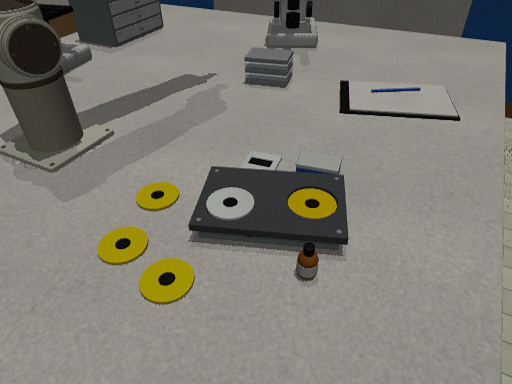

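The bright disc is at about (203,283) in the top view. The recess, with its yellow floor, is at (139,247), and the yellow discs on the bench are decoys. Next I'll measure both more precisely.

```bash
python3 - <<'E'
from h import *
import workcell; print([x for x in dir(workcell) if not x.startswith('_')], getattr(workcell,'tip_reach',None))
for n,si,ri in (("top",(203,283),(139,247)),("scene",(204,230),(203,312))):
    p=cv2.imread(f"pics/{n}0.png")
    hsv=cv2.cvtColor(p,cv2.COLOR_BGR2HSV)
    dark=(hsv[...,2]<75)
    for nm,m,s,z in (("ins",(hsv[...,2]>100)&(hsv[...,1]<60),si,.046),("rec",(hsv[...,1]>120)&(hsv[...,2]>60),ri,.034)):
        k,l,st,c=cv2.connectedComponentsWithStats(m.astype(np.uint8))
        # component nearest to seed, among those of plausible size
        j=min((j for j in range(1,k) if 300<st[j,4]<4000),key=lambda j:np.hypot(c[j][1]-s[0],c[j][0]-s[1]))
        cn=cv2.findContours((l==j).astype(np.uint8),cv2.RETR_EXTERNAL,cv2.CHAIN_APPROX_NONE)[0][0][:,0]
        P=np.array([w(n,(y,x),z)[:2] for x,y in cn])
        (x,y),r=cv2.minEnclosingCircle((P*1000).astype(np.float32))
        A=np.c_[2*P,np.ones(len(P))];q=np.linalg.lstsq(A,(P**2).sum(1),rcond=None)[0]
        print(n,nm,st[j,4],"enc",x,y,r,"fit",q[:2]*1000,np.sqrt(q[2]+q[:2]@q[:2])*1000)
p=cv2.imread("pics/top0.png");g=p.max(2)
m=(g<95).astype(np.uint8);k,l,st,c=cv2.connectedComponentsWithStats(m)
j=l[180,225];print(st[j]);cn=max(cv2.findContours((l==j).astype(np.uint8),0,2)[0],key=cv2.contourArea)
b=cv2.boxPoints(cv2.minAreaRect(cn));Q=np.array([w("top",(y,x),.04)[:2] for x,y in b]);print(Q,Q.mean(0),np.linalg.norm(np.diff(Q,axis=0),axis=1))
for rc in ((106,275),(128,206),(219,313),(243,242)):print("screw",w("top",rc,.04))
E
```

```text
['Unreachable', 'camera', 'camera_info', 'get_obs', 'job_done', 'search_frame', 'spot_point', 'tip_reach'] 0.014
top ins 1343 enc 519.392822265625 -54.017913818359375 41.433128356933594 fit [519.2768759  -54.02418302] 40.58378623580067
top rec 1346 enc 644.4747314453125 18.269227981567383 43.02264404296875 fit [644.17948918  18.38525373] 41.944591945636304
scene ins 1087 enc 518.8212280273438 -54.31136703491211 42.84366226196289 fit [518.62217228 -54.32500352] 41.37869646042162
scene rec 1086 enc 642.6382446289062 20.98487091064453 43.23406219482422 fit [642.45167568  21.10327354] 41.46897253711656
[ 197   98  125  155 9035]
[[ 0.66991212  0.11995962]
 [ 0.7280468  -0.0457693 ]
 [ 0.47638606 -0.13051146]
 [ 0.42032592  0.02954052]] [ 0.57366773 -0.00669515] [0.17562949 0.26554541 0.1695859 ]
screw [ 0.70826767 -0.03640237  0.04      ]
screw [0.66271838 0.09739628 0.04      ]
screw [ 0.48945158 -0.11217837  0.04      ]
screw [0.44144848 0.02129842 0.04      ]
```

Request:
arm_command:
  translation:
    - [-47, -46.6, 0]
    - [-47, -46.6, 0]
    - [-47, -46.6, 0]
    - [-47, -46.6, 0]
    - [-47, -46.6, 0]
  turn: [0, 0, 0, 0, 0]
  hand: [0.41, 0.41, 0.41, 0.41, 0.41]

```text
clock: 1.12
eef_pos: [0.2332, 0.3026, 0.2201]
tool_rot: [0.127, 0.992, 0.0, 0.0]
ft_force: [0.7, -0.4, -0.7]
grip_width: 0.0502
```

```bash
python3 -c "
from h import *
o=get_obs();print({k:o[k].round(4) if k!='clock' and k!='grip_width' else o[k] for k in ('clock','joint_pos','eef_pos','tool_rot','grip_width')})"
```

```text
{'clock': 1.1167, 'joint_pos': array([ 9.1420e-01,  5.5000e-03, -2.6720e-01,  1.2975e+00, -2.0000e-04,
        1.1698e+00]), 'eef_pos': array([0.2332, 0.3026, 0.2201]), 'tool_rot': array([1.274e-01, 9.918e-01, 2.000e-04, 2.000e-04]), 'grip_width': 0.05024830177679926}
```

Request:
arm_command:
  translation:
    - [-32.1, -31.8, 0]
    - [-32.1, -31.8, 0]
    - [-32.1, -31.8, 0]
    - [-32.1, -31.8, 0]
    - [-32.1, -31.8, 0]
  turn: [-0.78, -0.78, -0.78, -0.78, -0.78]
  hand: [0.41, 0.41, 0.41, 0.41, 0.41]

```text
clock: 1.53
eef_pos: [0.3169, 0.1648, 0.2204]
tool_rot: [-0.115, 0.993, 0.0, 0.001]
ft_force: [0.6, -0.1, -0.1]
grip_width: 0.05
```

```bash
cat > g.py <<'E'
from h import *
import sys
from scipy.spatial.transform import Rotation as R
def go(t,head=np.radians(210)):
    o=get_obs();M=R.from_quat(o["tool_rot"]).as_matrix()
    h=np.arctan2(M[1,0],M[0,0]);e=(head-h+np.pi)%(2*np.pi)-np.pi
    print(o["clock"],o["eef_pos"].round(4),"force",o["ft_force"].round(1),"j6",o["joint_pos"][5].round(2),"move cm",(M.T@(np.array(t)-o["eef_pos"])*100).round(2),"turn",-e.round(3))
if __name__=="__main__": go([float(a) for a in sys.argv[1:4]])
E
python3 g.py .463 -.0865 .22
```

```text
1.5333 [0.3169 0.1648 0.2204] force [ 0.6 -0.1 -0.1] j6 0.25 move cm [ -8.48 -27.8    0.04] turn -0.293
```

Request:
arm_command:
  translation:
    - [-8.5, -27.8, 0]
    - [-8.5, -27.8, 0]
    - [-8.5, -27.8, 0]
    - [-8.5, -27.8, 0]
    - [-8.5, -27.8, 0]
  turn: [-0.29, -0.29, -0.29, -0.29, -0.29]
  hand: [0.41, 0.41, 0.41, 0.41, 0.41]

```text
clock: 1.95
eef_pos: [0.4093, 0.0053, 0.2204]
tool_rot: [-0.256, 0.967, -0.0, 0.001]
ft_force: [0.7, 0.8, -0.3]
grip_width: 0.0505
```

```bash
python3 g.py .463 -.0865 .10
```

```text
1.95 [0.4093 0.0053 0.2204] force [ 0.7  0.8 -0.3] j6 -0.5 move cm [ -0.12 -10.63  12.05] turn -0.007
```

Request:
arm_command:
  translation:
    - [-0.1, -10.6, 12]
    - [-0.1, -10.6, 12]
    - [-0.1, -10.6, 12]
    - [-0.1, -10.6, 12]
    - [-0.1, -10.6, 12]
  turn: [0, 0, 0, 0, 0]
  hand: [0.41, 0.41, 0.41, 0.41, 0.41]

```text
clock: 2.37
eef_pos: [0.4601, -0.0873, 0.0948]
tool_rot: [-0.253, 0.967, 0.001, -0.004]
ft_force: [0.1, -0.1, -0.3]
grip_width: 0.0503
```

```bash
python3 - <<'E'
from h import *
from g import go
p,d=camera("wrist");cv2.imwrite("pics/w1.png",p[...,::-1])
go([.463,-.0865,.065])
i=camera_info("wrist")
for z,n in ((.046,"insert_center"),(.04,"recess")):
    for r in spot_point("wrist",n)[:3]: print(n,r,w("wrist",r["location"],z,i).round(4))
E
```

```text
2.4167 [ 0.46   -0.0858  0.097 ] force [-0.   1.5  0.3] j6 -0.7 move cm [-0.25 -0.22  3.2 ] turn -0.011
insert_center {'location': [304.4, 259.5], 'conf': 0.87} [ 0.5196 -0.0532  0.046 ]
insert_center {'location': [151.7, 77.0], 'conf': 0.72} [ 0.4787 -0.202   0.046 ]
insert_center {'location': [20.4, 179.8], 'conf': 0.71} [ 0.3837 -0.1787  0.046 ]
```

View pics/w1.png

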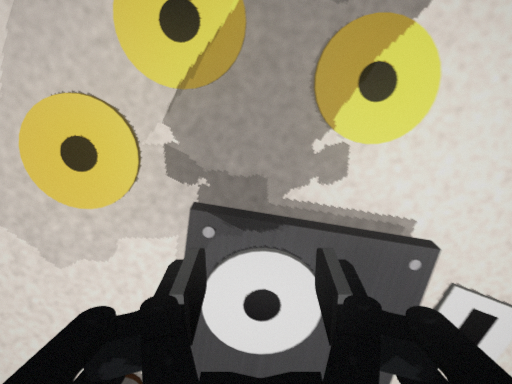

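```bash
python3 g.py .4755 -.079 .060
```

```text
2.5167 [ 0.4615 -0.0846  0.1002] force [0.3 0.6 1.5] j6 -0.7 move cm [-1.49 -0.21  4.01] turn -0.008
```

Request:
arm_command:
  translation:
    - [-1.5, -0.1, 0]
    - [-1.5, -0.1, 3.0]
    - [-1.5, -0.1, 4.0]
    - [-1.5, -0.1, 4.0]
    - [-1.5, -0.1, 4.0]
  turn: [0, 0, 0, 0, 0]
  hand: [0.41, 0.41, 0.41, 0.41, 0.41]

```text
clock: 2.93
eef_pos: [0.4757, -0.0772, 0.0614]
tool_rot: [-0.256, 0.967, -0.0, 0.001]
ft_force: [0.4, -0.2, 0.3]
grip_width: 0.0506
```

```bash
python3 - <<'E'
from h import *
from g import go
p,d=camera("wrist");cv2.imwrite("pics/w2.png",p[...,::-1])
go([.4755,-.079,.055])
E
```

```text
2.9833 [ 0.4763 -0.0776  0.0619] force [ 0.7 -0.4  0.8] j6 -0.68 move cm [ 0.14 -0.08  0.69] turn -0.006
```

View pics/w2.png

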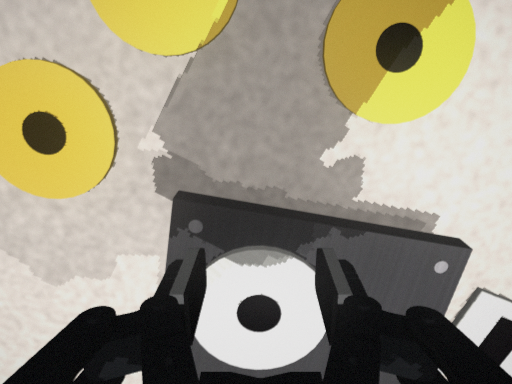

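```bash
python3 - <<'E'
from h import *
from scipy.spatial.transform import Rotation as R
o=get_obs();M=R.from_quat(o["tool_rot"]).as_matrix();i=camera_info("wrist");T=i["world_to_cam"];K=i["mtx"]
print("cam",(-T[:3,:3].T@T[:3,3]).round(3))
for z in (.003,.009,.014):
  for x in (-.011,.011):
    for y in (-.025,.025):
      q=T[:3,:3]@(o["eef_pos"]+M@[x,y,z])+T[:3,3];q=K@q;print(z,x,y,(q[:2]/q[2]).round(0))
for n,P in (("disc back",[.5192-.042*.866,-.0538-.021,.046]),):
  q=K@(T[:3,:3]@P+T[:3,3]);print(n,(q[:2]/q[2]).round(0))
E
```

```text
cam [ 0.403 -0.119  0.215]
0.003 -0.011 -0.025 [213. 269.]
0.003 -0.011 0.025 [309. 269.]
0.003 0.011 -0.025 [211. 230.]
0.003 0.011 0.025 [311. 230.]
0.009 -0.011 -0.025 [214. 263.]
0.009 -0.011 0.025 [308. 263.]
0.009 0.011 -0.025 [212. 225.]
0.009 0.011 0.025 [310. 225.]
0.014 -0.011 -0.025 [215. 258.]
0.014 -0.011 0.025 [307. 258.]
0.014 0.011 -0.025 [214. 221.]
0.014 0.011 0.025 [309. 222.]
disc back [260. 250.]
```

Request:
arm_command:
  translation:
    - [0.1, 0, 0.3]
    - [0.1, -0.0, 0.5]
    - [0.1, 0, 0.7]
    - [0.1, 0, 0.8]
    - [0.1, 0, 0.8]
  turn: [0, 0, 0, 0, 0]
  hand: [0.41, 0.41, 0.41, 0.41, 0.41]

```text
clock: 3.4
eef_pos: [0.4743, -0.0787, 0.052]
tool_rot: [-0.255, 0.967, 0.0, -0.0]
ft_force: [-0.8, -0.2, -0.4]
grip_width: 0.0505
```

Request:
arm_command:
  translation:
    - [0, 0, 0.1]
    - [0, 0, 0.2]
    - [0, 0, 0.3]
    - [0, 0, 0.3]
    - [0, 0, 0.3]
  turn: [0, 0, 0, 0, 0]
  hand: [0.41, 0.41, 0.41, 0.41, 0.41]

```text
clock: 3.82
eef_pos: [0.4744, -0.0786, 0.0489]
tool_rot: [-0.255, 0.967, 0.0, -0.0]
ft_force: [-0.5, -0.9, 0.8]
grip_width: 0.0504
```

Request:
arm_command:
  translation:
    - [0, 0, 0.1]
    - [0, 0, 0.2]
    - [0, 0, 0.2]
    - [0, 0, 0.2]
  turn: [0, 0, 0, 0]
  hand: [0.41, 0.41, 0.41, 0.41]

```text
clock: 4.15
eef_pos: [0.4743, -0.0786, 0.047]
tool_rot: [-0.255, 0.967, 0.0, -0.0]
ft_force: [0.2, 0.9, -0.8]
grip_width: 0.0504
```

Request:
arm_command:
  translation:
    - [0, 0, 0.1]
    - [0, 0, 0.15]
    - [0, 0, 0.15]
    - [0, 0, 0.15]
  turn: [0, 0, 0, 0]
  hand: [0.41, 0.41, 0.41, 0.41]

```text
clock: 4.48
eef_pos: [0.4744, -0.0786, 0.0455]
tool_rot: [-0.255, 0.967, 0.0, -0.0]
ft_force: [-0.4, -0.9, -0.4]
grip_width: 0.0504
```

```bash
python3 - <<'E'
from h import *
from g import go
p,d=camera("wrist");cv2.imwrite("pics/w3.png",p[...,::-1])
go([.4755,-.079,.044])
E
```

```text
4.5333 [ 0.4745 -0.0786  0.0456] force [-0.4  0.7 -0.5] j6 -0.68 move cm [-0.07 -0.08  0.16] turn -0.008
```

View pics/w3.png

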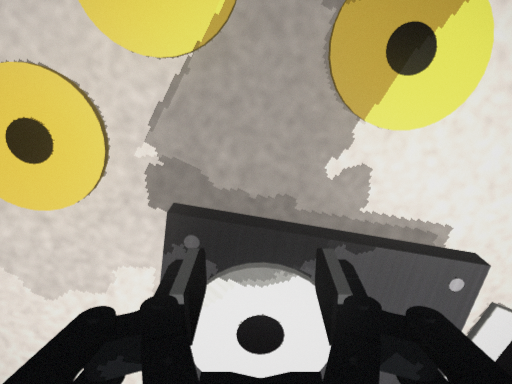

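Nothing is touching yet: the tips are at row ~250 and the disc's rear rim is at row 263, with the disc centred between the fingers. I'll keep feeling downward.

Request:
arm_command:
  translation:
    - [0, 0, 0.1]
    - [0, 0, 0.15]
    - [0, 0, 0.15]
  turn: [0, 0, 0]
  hand: [0.41, 0.41, 0.41]

```text
clock: 4.78
eef_pos: [0.4743, -0.0786, 0.0439]
tool_rot: [-0.255, 0.967, 0.0, -0.0]
ft_force: [-0.2, -0.2, 0.3]
grip_width: 0.0502
```

Request:
arm_command:
  translation:
    - [0, 0, 0.1]
    - [0, 0, 0.15]
    - [0, 0, 0.15]
  turn: [0, 0, 0]
  hand: [0.41, 0.41, 0.41]

```text
clock: 5.03
eef_pos: [0.4743, -0.0786, 0.0424]
tool_rot: [-0.255, 0.967, 0.0, -0.0]
ft_force: [-0.2, 0.4, -0.7]
grip_width: 0.0505
```

Request:
arm_command:
  translation:
    - [0, 0, 0.1]
    - [0, 0, 0.1]
    - [0, 0, 0.1]
  turn: [0, 0, 0]
  hand: [0.41, 0.41, 0.41]

```text
clock: 5.28
eef_pos: [0.4744, -0.0786, 0.0415]
tool_rot: [-0.255, 0.967, 0.0, -0.0]
ft_force: [0.6, -0.2, -0.1]
grip_width: 0.05
```

```bash
python3 - <<'E'
from h import *
import workcell
print(workcell.tip_reach)
from scipy.spatial.transform import Rotation as R
o=get_obs();M=R.from_quat(o["tool_rot"]).as_matrix();i=camera_info("wrist");T=i["world_to_cam"];K=i["mtx"]
for z in (-.02,-.01,0,.005):
  for x in (.011,-.011):
    q=K@(T[:3,:3]@(o["eef_pos"]+M@[x,-.025,z])+T[:3,3]);print(z,x,(q[:2]/q[2]).round(0))
E
```

```text
0.014
-0.02 0.011 [204. 253.]
-0.02 -0.011 [206. 296.]
-0.01 0.011 [207. 242.]
-0.01 -0.011 [209. 283.]
0 0.011 [210. 233.]
0 -0.011 [212. 272.]
0.005 0.011 [211. 229.]
0.005 -0.011 [213. 267.]
```

Request:
arm_command:
  translation:
    - [0, 0, 0.1]
    - [0, 0, 0.15]
    - [0, 0, 0.15]
  turn: [0, 0, 0]
  hand: [0.41, 0.41, 0.41]

```text
clock: 5.53
eef_pos: [0.4743, -0.0786, 0.0399]
tool_rot: [-0.255, 0.967, 0.0, -0.0]
ft_force: [-0.8, -0.0, 0.4]
grip_width: 0.05
```

```bash
python3 - <<'E'
from h import *
from g import go
p,d=camera("wrist");i=camera_info("wrist");T=i["world_to_cam"];K=i["mtx"];o=get_obs()
cv2.imwrite("pics/w4.png",cv2.resize(p[200:380,100:420,::-1],None,fx=2.4,fy=2.4))
v,u=np.mgrid[:384,:512];P=np.stack([(u-K[0,2])/K[0,0]*d,(v-K[1,2])/K[1,1]*d,d],-1)
W=(P-T[:3,3])@T[:3,:3]
for c in (190,198,203,318,325,332):
    print(c,[(r,*(W[r,c]*1000).round(0).astype(int)) for r in range(236,330,8)])
E
```

```text
190 [(236, np.int64(484), np.int64(-114), np.int64(40)), (244, np.int64(487), np.int64(-112), np.int64(41)), (252, np.int64(479), np.int64(-111), np.int64(62)), (260, np.int64(478), np.int64(-110), np.int64(69)), (268, np.int64(478), np.int64(-109), np.int64(74)), (276, np.int64(477), np.int64(-108), np.int64(80)), (284, np.int64(476), np.int64(-107), np.int64(86)), (292, np.int64(478), np.int64(-106), np.int64(88)), (300, np.int64(480), np.int64(-105), np.int64(89)), (308, np.int64(482), np.int64(-103), np.int64(90)), (316, np.int64(485), np.int64(-102), np.int64(91)), (324, np.int64(488), np.int64(-101), np.int64(91))]
198 [(236, np.int64(481), np.int64(-110), np.int64(40)), (244, np.int64(485), np.int64(-108), np.int64(40)), (252, np.int64(477), np.int64(-108), np.int64(61)), (260, np.int64(476), np.int64(-107), np.int64(68)), (268, np.int64(479), np.int64(-106), np.int64(70)), (276, np.int64(481), np.int64(-104), np.int64(72)), (284, np.int64(484), np.int64(-103), np.int64(73)), (292, np.int64(486), np.int64(-101), np.int64(74)), (300, np.int64(489), np.int64(-100), np.int64(75))
[... 1929 characters left out ...]
), np.int64(-54), np.int64(81)), (324, np.int64(469), np.int64(-53), np.int64(82))]
332 [(236, np.int64(453), np.int64(-48), np.int64(29)), (244, np.int64(453), np.int64(-50), np.int64(39)), (252, np.int64(449), np.int64(-59), np.int64(62)), (260, np.int64(450), np.int64(-59), np.int64(68)), (268, np.int64(450), np.int64(-60), np.int64(74)), (276, np.int64(450), np.int64(-62), np.int64(81)), (284, np.int64(451), np.int64(-63), np.int64(86)), (292, np.int64(452), np.int64(-63), np.int64(90)), (300, np.int64(454), np.int64(-62), np.int64(91)), (308, np.int64(457), np.int64(-60), np.int64(91)), (316, np.int64(459), np.int64(-59), np.int64(92)), (324, np.int64(462), np.int64(-57), np.int64(92))]
```

View pics/w4.png

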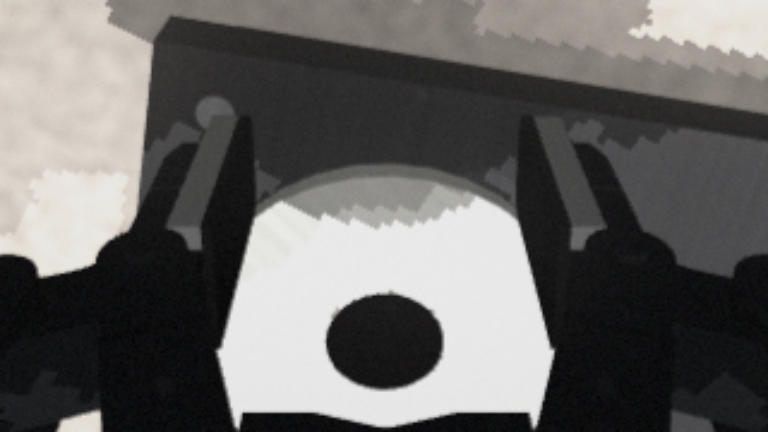

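Wrist depth puts the fingertips at z≈0.058, about 18 mm behind the reported TCP and not ahead of it. I'll trust the depth and keep feeling downward.

Request:
arm_command:
  translation:
    - [0, 0, 0.4]
    - [0, 0, 0.8]
    - [0, 0, 1.1]
    - [0, 0, 1.2]
    - [0, 0, 1.2]
  turn: [0, 0, 0, 0, 0]
  hand: [0.41, 0.41, 0.41, 0.41, 0.41]

```text
clock: 6.0
eef_pos: [0.4739, -0.0786, 0.0275]
tool_rot: [-0.255, 0.967, 0.0, -0.001]
ft_force: [-0.1, 0.0, 0.3]
grip_width: 0.0503
```

Request:
arm_command:
  translation:
    - [0, 0, 0.1]
    - [0, 0, 0.2]
    - [0, 0, 0.2]
  turn: [0, 0, 0]
  hand: [0.41, 0.41, 0.41]

```text
clock: 6.25
eef_pos: [0.4744, -0.0786, 0.026]
tool_rot: [-0.255, 0.967, 0.0, -0.0]
ft_force: [-0.1, -0.3, 0.2]
grip_width: 0.0503
```

Request:
arm_command:
  translation:
    - [0, 0, 0.1]
    - [0, 0, 0.1]
    - [0, 0, 0.1]
  turn: [0, 0, 0]
  hand: [0.41, 0.41, 0.41]

```text
clock: 6.5
eef_pos: [0.4746, -0.0787, 0.0256]
tool_rot: [-0.255, 0.967, -0.0, 0.0]
ft_force: [-2.2, -0.1, 6.1]
grip_width: 0.0504
```

```bash
python3 - <<'E'
from h import *
p,d=camera("wrist");i=camera_info("wrist");T=i["world_to_cam"];K=i["mtx"];o=get_obs()
print(o["clock"],o["eef_pos"].round(4),o["ft_force"].round(1))
v,u=np.mgrid[:384,:512];P=np.stack([(u-K[0,2])/K[0,0]*d,(v-K[1,2])/K[1,1]*d,d],-1)
W=((P-T[:3,3])@T[:3,:3]*1000).round(0).astype(int)
for c in (203,318): print(c,[(r,W[r,c].tolist()) for r in range(244,304,4)])
E
```

```text
6.55 [ 0.4746 -0.0787  0.0256] [-1.1 -0.   6.5]
203 [(244, [477, -107, 40]), (248, [477, -107, 43]), (252, [479, -106, 43]), (256, [479, -105, 45]), (260, [481, -104, 45]), (264, [482, -104, 47]), (268, [484, -103, 47]), (272, [485, -102, 47]), (276, [486, -101, 48]), (280, [489, -100, 47]), (284, [490, -99, 48]), (288, [491, -99, 50]), (292, [491, -98, 51]), (296, [493, -97, 51]), (300, [495, -96, 51])]
318 [(244, [456, -58, 28]), (248, [452, -62, 42]), (252, [453, -63, 45]), (256, [455, -61, 44]), (260, [456, -61, 45]), (264, [458, -60, 45]), (268, [459, -59, 47]), (272, [460, -58, 47]), (276, [462, -58, 48]), (280, [463, -57, 48]), (284, [464, -56, 49]), (288, [466, -55, 49]), (292, [468, -54, 49]), (296, [469, -53, 51]), (300, [471, -52, 50])]
```

Request:
arm_command:
  translation:
    - [0, 0, -0.2]
    - [0, 0, -0.2]
  turn: [0, 0]
  hand: [0.41, 0.41]

```text
clock: 6.72
eef_pos: [0.4748, -0.0787, 0.0273]
tool_rot: [-0.255, 0.967, -0.0, 0.0]
ft_force: [0.3, -0.1, 0.7]
grip_width: 0.0502
```

```bash
python3 g.py .6053 -.0044 .0271
```

```text
6.7167 [ 0.4748 -0.0787  0.0273] force [ 0.3 -0.1  0.7] j6 -0.68 move cm [-15.02   0.02   0.03] turn -0.008
```

Request:
arm_command:
  translation:
    - [-0.5, 0, 0]
    - [-1.2, 0, 0]
    - [-2, 0, 0]
    - [-2.8, 0, 0]
    - [-3.6, 0, 0]
  turn: [0, 0, 0, 0, 0]
  hand: [0.41, 0.41, 0.41, 0.41, 0.41]

```text
clock: 7.13
eef_pos: [0.5068, -0.0603, 0.0269]
tool_rot: [-0.255, 0.967, 0.0, 0.0]
ft_force: [-0.3, -0.3, 0.1]
grip_width: 0.0504
```

Request:
arm_command:
  translation:
    - [-0.8, 0, 0]
    - [-1.6, 0, 0]
    - [-2.4, 0, 0]
    - [-3.2, 0, 0]
    - [-4.0, 0, 0]
  turn: [0, 0, 0, 0, 0]
  hand: [0.41, 0.41, 0.41, 0.41, 0.41]

```text
clock: 7.55
eef_pos: [0.5413, -0.0407, 0.027]
tool_rot: [-0.255, 0.967, 0.0, -0.0]
ft_force: [-0.2, 0.5, -0.6]
grip_width: 0.0503
```

Request:
arm_command:
  translation:
    - [-0.8, 0, 0]
    - [-1.6, 0, 0]
    - [-2.4, 0, 0]
    - [-3.0, 0, 0]
    - [-3.4, 0, 0]
  turn: [0, 0, 0, 0, 0]
  hand: [0.41, 0.41, 0.41, 0.41, 0.41]

```text
clock: 7.97
eef_pos: [0.571, -0.0239, 0.0271]
tool_rot: [-0.255, 0.967, -0.0, 0.0]
ft_force: [0.5, -0.4, -0.2]
grip_width: 0.0505
```

```bash
python3 - <<'E'
from g import *
p,d=camera("top");p2,_=camera("wrist")
a=cv2.resize(p[90:260,190:330],None,fx=3,fy=3);b=cv2.resize(p2,(512,384))[:,100:440]
b=cv2.resize(b,(int(340*510/384),510))
cv2.imwrite("pics/t5.png",np.hstack([a,b[:, :370]])[...,::-1] if 0 else np.hstack([a,cv2.resize(b,(380,510))])[...,::-1])
go([.6053,-.0044,.0271])
E
```

```text
8.0667 [ 0.5709 -0.024   0.0271] force [-0.3  0.1 -0. ] j6 -0.56 move cm [-3.96  0.01 -0.  ] turn -0.007
```

View pics/t5.png

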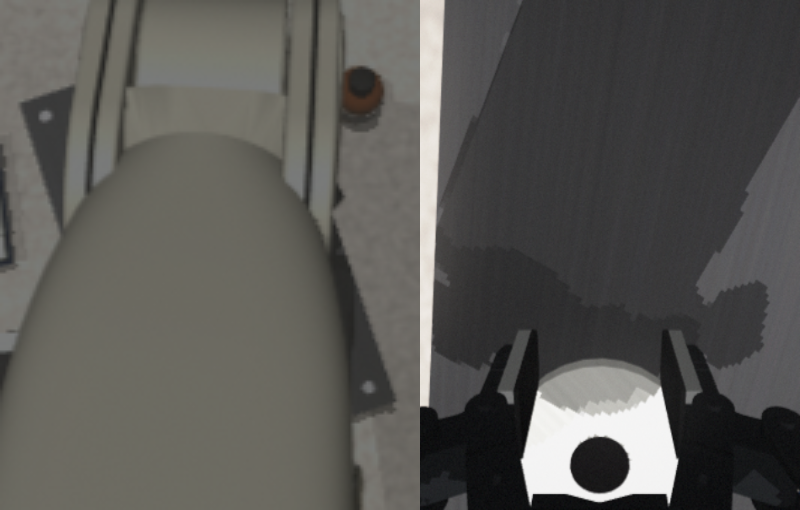

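The disc is centred between the fingers and moving with them. The arm hides the top view. I'll push on slowly.

Request:
arm_command:
  translation:
    - [-0.6, 0, 0]
    - [-1.3, 0, 0]
    - [-2.0, 0, 0]
    - [-2.7, 0, 0]
    - [-3.4, 0, 0]
  turn: [0, 0, 0, 0, 0]
  hand: [0.41, 0.41, 0.41, 0.41, 0.41]

```text
clock: 8.48
eef_pos: [0.6005, -0.0073, 0.0272]
tool_rot: [-0.255, 0.967, -0.0, 0.0]
ft_force: [-0.7, 0.5, -0.2]
grip_width: 0.0502
```

Request:
arm_command:
  translation:
    - [-0.2, 0, 0]
    - [-0.4, 0, 0]
    - [-0.5, 0, 0]
    - [-0.5, 0, 0]
  turn: [0, 0, 0, 0]
  hand: [0.41, 0.41, 0.41, 0.41]

```text
clock: 8.82
eef_pos: [0.6041, -0.005, 0.0269]
tool_rot: [-0.255, 0.967, 0.0, -0.0]
ft_force: [-0.9, -0.4, 0.5]
grip_width: 0.0504
```

```bash
cat > c.py <<'E'
from g import *
p,d=camera("wrist");i=camera_info("wrist");T=i["world_to_cam"];K=i["mtx"];go([.6053,-.0044,.0271])
cv2.imwrite(f"pics/{sys.argv[1]}.png",p[...,::-1])
v,u=np.mgrid[:384,:512];P=np.stack([(u-K[0,2])/K[0,0]*d,(v-K[1,2])/K[1,1]*d,d],-1)
W=(P-T[:3,3])@T[:3,:3]
m=(p.min(2)>100)&(np.hypot(W[...,0]-.644,W[...,1]-.018)<.06)&(W[...,2]<.05)&(W[...,2]>.02)
A=np.c_[W[m][:,:2]-[.644,.018],np.ones(m.sum())];print(m.sum(),"plane (sx,sy,z at recess)",np.linalg.lstsq(A,W[m][:,2],rcond=None)[0].round(4), np.median(W[m],0).round(4))
for r in spot_point("wrist","insert_center")[:2]: print(r,w("wrist",r["location"],.043,i).round(4))
E
python3 c.py w6
```

```text
8.8667 [ 0.604  -0.0051  0.027 ] force [-0.1  0.2 -0.2] j6 -0.52 move cm [-0.15 -0.   -0.01] turn -0.008
10744 plane (sx,sy,z at recess) [-0.0202 -0.0504  0.0421] [0.6274 0.0058 0.043 ]
{'location': [341.2, 261.4], 'conf': 0.68} [0.6387 0.0147 0.043 ]
```

View pics/w6.png

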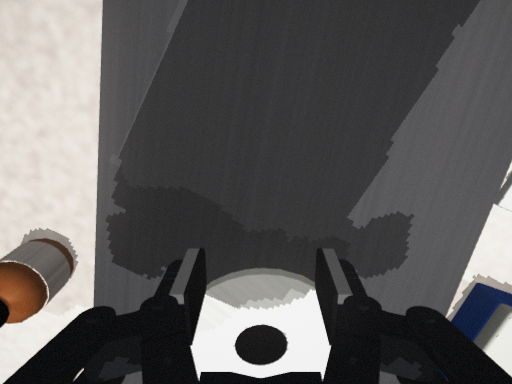

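The disc is tipped about 0.055 rad with its leading edge in the recess. It is still a few mm short.

Request:
arm_command:
  translation:
    - [-0.1, 0, 0]
    - [-0.2, 0, 0]
    - [-0.3, 0, 0]
    - [-0.3, 0, 0]
  turn: [0, 0, 0, 0]
  hand: [0.41, 0.41, 0.41, 0.41]

```text
clock: 9.25
eef_pos: [0.6069, -0.0036, 0.0272]
tool_rot: [-0.255, 0.967, -0.0, 0.0]
ft_force: [-1.0, -0.9, 0.0]
grip_width: 0.0507
```

```bash
python3 c.py w7
```

```text
9.3 [ 0.6068 -0.0036  0.0271] force [-0.  -0.1 -0.7] j6 -0.52 move cm [0.17 0.01 0.  ] turn -0.008
11363 plane (sx,sy,z at recess) [ 0.0004 -0.0013  0.0398] [0.6313 0.0085 0.0398]
{'location': [335.9, 258.5], 'conf': 0.87} [0.6395 0.0135 0.043 ]
```

Request:
arm_command:
  translation:
    - [-0.1, 0, 0]
    - [-0.2, 0, 0]
    - [-0.2, 0, 0]
    - [-0.2, 0, 0]
  turn: [0, 0, 0, 0]
  hand: [0.41, 0.41, 0.41, 0.41]

```text
clock: 9.68
eef_pos: [0.6085, -0.0026, 0.0271]
tool_rot: [-0.255, 0.967, -0.0, -0.0]
ft_force: [-0.2, 0.5, 0.9]
grip_width: 0.0503
```

```bash
python3 c.py w8
```

```text
9.7333 [ 0.6084 -0.0027  0.027 ] force [-0.9  0.8  0.4] j6 -0.52 move cm [ 0.36  0.   -0.01] turn -0.008
11696 plane (sx,sy,z at recess) [ 0.0005 -0.0014  0.0398] [0.6322 0.0091 0.0398]
{'location': [332.4, 261.4], 'conf': 0.72} [0.6386 0.0146 0.043 ]
```

It has dropped: the top is level at z=0.0398 with slope about 0.001. I'll retreat and check.

Request:
arm_command:
  translation:
    - [0.3, 0, -1]
    - [0.3, 0, -4]
    - [0.3, 0, -8]
    - [0.3, 0, -12]
    - [0.3, 0, -15]
  turn: [0, 0, 0, 0, 0]
  hand: [0.41, 0.41, 0.41, 0.41, 0.41]

```text
clock: 10.2
eef_pos: [0.6064, -0.0043, 0.1814]
tool_rot: [-0.255, 0.967, -0.001, 0.002]
ft_force: [0.6, -0.1, 1.5]
grip_width: 0.0504
```

Request:
arm_command:
  translation:
    - [4, 0, 0]
    - [8, 0, 0]
    - [12, 0, 0]
    - [14, 0, 0]
    - [14, 0, 0]
  turn: [0, 0, 0, 0, 0]
  hand: [0.41, 0.41, 0.41, 0.41, 0.41]

```text
clock: 10.62
eef_pos: [0.4798, -0.0749, 0.1782]
tool_rot: [-0.254, 0.967, -0.0, -0.001]
ft_force: [-0.7, -0.5, 0.6]
grip_width: 0.0502
```

Request:
arm_command:
  translation:
    - [4, 0, 0]
    - [6, 0, 0]
    - [6, 0, 0]
    - [6, 0, 0]
  turn: [0, 0, 0, 0]
  hand: [0.41, 0.41, 0.41, 0.41]

```text
clock: 10.95
eef_pos: [0.432, -0.1032, 0.178]
tool_rot: [-0.254, 0.967, -0.0, 0.001]
ft_force: [0.6, 0.7, -0.2]
grip_width: 0.0505
```

```bash
python3 - <<'E'
from g import *
out=[]
o=get_obs();print(o["clock"],o["eef_pos"],o["ft_force"].round(1))
for n in ("top","scene"):
    p,d=camera(n); out.append(p)
    for t,z in (("insert_center",.037),("square_insert",0),("oil_bottle",0),("slide_box",0)):
        for r in spot_point(n,t)[:1]: print(n,t,r["conf"],w(n,r["location"],z).round(4))
    hsv=cv2.cvtColor(p,cv2.COLOR_RGB2HSV)
    i=camera_info(n);T=i["world_to_cam"];K=i["mtx"];v,u=np.mgrid[:384,:512]
    W=(np.stack([(u-K[0,2])/K[0,0]*d,(v-K[1,2])/K[1,1]*d,d],-1)-T[:3,3])@T[:3,:3]
    m=(hsv[...,1]<60)&(hsv[...,2]>100)&(np.hypot(W[...,0]-.644,W[...,1]-.018)<.06)&(abs(W[...,2]-.04)<.02)
    Q=W[m];print(n,m.sum(),np.linalg.lstsq(np.c_[Q[:,:2]-[.644,.018],np.ones(len(Q))],Q[:,2],rcond=None)[0].round(4))
    if m.sum()>50: print(cv2.minEnclosingCircle((Q[:,:2]*1000).astype(np.float32)))
a=cv2.resize(out[0][80:260,160:340],(400,400));b=cv2.resize(out[1][140:300,180:380],(400,400))
cv2.imwrite("pics/end.png",np.hstack([a,b])[...,::-1])
E
```

```text
10.95 [ 0.43195794 -0.10316044  0.17799409] [ 0.6  0.7 -0.2]
top insert_center 0.94 [ 0.364  -0.0543  0.037 ]
top square_insert 0.56 [0.4787 0.131  0.    ]
top oil_bottle 0.63 [ 0.6826 -0.1009  0.    ]
top slide_box 0.92 [0.6109 0.1561 0.    ]
top 1259 [-0.0015 -0.0027  0.0392]
((644.5072021484375, 17.206331253051758), 42.37728500366211)
scene insert_center 0.92 [ 0.4091 -0.2029  0.037 ]
scene square_insert 0.77 [0.4754 0.1332 0.    ]
scene oil_bottle 0.7 [ 0.6867 -0.1083  0.    ]
scene slide_box 0.79 [0.6123 0.1562 0.    ]
scene 1072 [-0.0011  0.0018  0.04  ]
((651.5496215820312, 20.808326721191406), 51.37371063232422)
```

View pics/end.png

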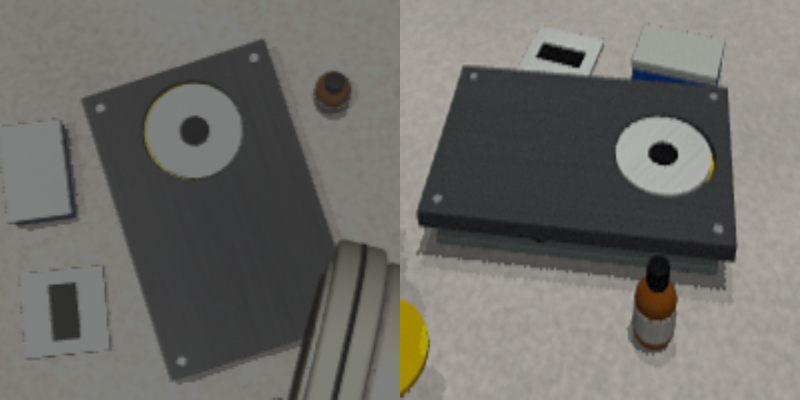

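The disc is seated in the recess, flat and flush, with only a thin yellow gap on one side. The bystanders have not moved and the arm is clear, so I'll hand it in.

```bash
python3 -c "
from workcell import *
print(job_done())"
```

```text
the job is handed in; nothing more can be done
None
```

The round insert is seated flat and flush in the recess, and I handed the job in at about 11 s of the 35 s allowed. I half-closed the gripper and pushed the disc by its rim with both fingertips, along the plate, until it tipped in and dropped. Then I lifted the arm clear.

**Last checks:**
- **Height and tilt:** the insert's top is at z ≈ 0.039–0.040 m (plate top 0.040 m). The tilt is about 0.003 rad or less.
- **Centring:** the top camera puts the insert's centre at (0.6445, 0.017), against a recess estimate of (0.644, 0.018). That is about 1 mm off.
- **Bystanders:** the square insert, oil bottle and slide box read within about 8 mm of their starting readings, which is the detectors' own scatter. I saw no contact with them.
- **Force:** the highest wrist force I read was about 6.5 N, when the fingertips touched the plate.

**Readings that disagreed:**
- **Fingertip distance:** `tip_reach` says the fingertips are 14 mm ahead of the TCP. At this opening, depth and touch both put them about 15–18 mm behind it, so I set the working height by touch.
- **Insert detection:** in the final pictures the insert detector's best hit was a yellow look-alike, so I relied on colour and depth instead.
- **Scene camera:** its circle fit was unreliable (51 mm radius, so stray pixels were included). I did not use its centre.

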